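# Open the filler cap of a drink dispenser

### The arm

A 6-joint arm with a two-finger parallel gripper is mounted at the origin on a cart in front of the work surface, level with it; the furniture and walls round the work are solid. World frame = base frame: x ahead of the robot, y to its left, z up, the work surface at z = 0. Lengths are in m, angles in rad, forces in N, time in s.
With the tool pointing down it reaches from about 0.375 to 0.975 m from the base axis. Payload 3.8 kg.
Tool frame: the origin (TCP) lies at the very end of the fingers, on their centre line; the grasp point (between the pads) lies 19 mm behind it; z points along the fingers, y is the line along which they close (so a half turn about z gives the same grasp; the last joint's range is limited). The gripper opens to 85 mm and grips with 20 to 120 N. Pads are 22 mm wide; open, the fingers measure 114 mm over their backs; the gripper's body (76 mm by 85 mm) begins 54 mm behind the grasp point. The pads swing forward as they close: fully open they stand 13 mm farther back than shut.
Start: joints at [1.068, 0.264, 1.604, -0, 1.274, -0.037], TCP at [0.303, 0.603, 0.231] pointing down, gripper open.
Joint ranges: [-2.63, 2.63], [-0.94, 2.18], [0.31, 2.57], [-1.31, 4.45], [0, 2.66], [-2.55, 2.55]. Speed limits (rad/s): [2.57, 2.57, 3.14, 3.14, 3.14, 3.14].

### API

Orientations are given as a rotation vector (axis times angle).
In Python, from workcell import * gives the robot as it stands.
- The arm moves only by the shell command python3 -m crank 'ROWS' [OPENING] [FORCE]. ROWS is JSON, a list that holds one entry, the list of rows, each a list of 6 numbers: the shift along the tool's x, y, z in cm, then the turn, a rotation vector about the tool's x, y, z in rad. In form: [[[dx, dy, dz, ax, ay, az], ...]]. A call has 1 to 8 rows; each row shifts and turns the commanded pose from where the row before left it, along the tool's axes as they then stand; what a row does not reach is not made up. A row lasts 1/12 s, in which the tool goes at most 41.7 mm and 7.16 degrees, less where a joint would pass 70% of its speed; a pose out of reach is approached as far as the arm can. A call with a gripper value outside its range is refused whole. OPENING is the finger opening in cm, from 0 to 8.54, set as the call begins (- or left out, the last holds). The fingers move at their own pace and stop on an object; FORCE is the grip in N (left out, the last holds). Time passes only in rows, so rows that do not move let the fingers close. It gives the time, the measured TCP pose, the force, the opening and the grip force at its end, in the units of the state.
- read_state(): the state, without advancing time (a new reading comes with each control period).
- read_camera(name): name is "scene" or "top" or "wrist"; returns the picture (384x512x3 uint8, blue, green, red); there is no depth.
- camera_model(name): a dict with "camera_matrix" (3x3 intrinsics, pixels), "R" (3x3) and "t" (3): a world point X has camera coordinates R X + t. Camera axes: x right, y down, z forward; pixel columns grow to the right and rows downward; lengths in m; the calibration is good to about 2 mm. A picture is of the moment at which its call begins: read the wrist's pose just before it. camera_model takes no time and is no camera call; for the wrist camera it gives the pose at the moment of the call.
- finish_job(): hands the job in; it is judged then, once.
The state is a dict: "time": time; "q": joint angles; "joint_vel": joint speeds; "joint_torque": joint torques, N m; "tool_pos": TCP position; "tcp_rot": TCP orientation; "wrist_force": force on the tool from outside, world axes, zero at the start; "torque": the same for the moment, N m; "width": opening from 0.0 (shut) to 1.0 (fully open); "grip_force": force on a finger pad.
Only numpy, scipy, OpenCV 4.12 (cv2) and the standard library are available. Lean on these libraries where they do the work, as an engineer would, in place of code of your own. Each camera call takes 0.05 s, during which the arm holds its last target. There are 200 camera calls.

### The job

Open the steel drink dispenser for refilling: flip its hinged top tab right over to the back, then press the cap beneath it gently down to the bottom against its spring, keep it down, unscrew it anticlockwise until you feel it stop, and lift it out. Stand the cap upright in the middle of the round coaster, leave the tab open, and do not force the cap or disturb the other things.

Things in the scene. Friction and masses are not known exactly. Their poses are not given: they have to be found in the camera images.
- jug: fixed drink dispenser, steel drum 124 mm across with a small black tap near its foot; a neck 68 mm across rises to 108 mm. Origin: centre of its underside; z up along the axis of drum, neck and cap; the tap points to -x, the tab's hinge is on the +y side
- tab (a joint): angle of the flip-top tab: a steel strap 26 mm wide (along the jug's x), 5 mm thick, 92 mm long. 0: shut, level across the top of the cap along the jug's y, 3.5 mm above it; grows as the free end (jug's -y side) swings up and over to +y; stop at 2.6. The hinge is stiff (0.12 N m) and stays where it is left
- tab_grip (a point): point in the middle of the strap's width and thickness, 10 mm from its free end and 82 mm from the hinge; 155.5 mm high when shut. The sides can be pinched from above (a grasp along the jug's x, 26 mm); the strap pivots between the pads as it swings
- tab_hinge (a point): the tab's hinge axis, along the jug's x, at y = +46 mm and z = 155.5 mm of the jug's frame, between two fixed cheeks 42 mm across outside
- cap: loose grey cap, 0.12 kg: plug 25 mm across, 18 mm long, two lugs at its foot (43 mm over both, along its y); flange 50 mm across at 18 to 23 mm; wing grip 14 mm thick (its x), 42 mm long (its y), top at 51.5 mm. Origin: centre of the plug's underside, z up; stands on its foot. Shut: axes as the jug's, origin at jug z = 98.5 mm, the lugs held up in notches by a spring
- cap_grip (a point): on the cap's axis, 42 mm above its origin: where to grip the wing (across the cap's x); fingertips 19 mm lower just reach the flange. Press it to the bottom and keep pressing while turning anticlockwise from above; somewhere between 57 and 88 degrees (it differs) the lugs meet a stop (springy for 4 degrees, then solid); there, and up to 5 degrees short of it, the cap lifts straight out
- neck (a point): centre of the neck's mouth, 108 mm above the jug's origin. In it a spring pushes the cap up with 5 N when shut, +0.6 N per mm pressed; the press ends on a solid floor, 4 to 8 mm down (it differs), and only the last 2 mm free the lugs from the notches: press until it bottoms (12 to 14 N) and hold that. The cap has about 3 mm of sideways play
- coaster: loose round cork coaster with a dark rim, 94 mm across, 5 mm thick; origin: centre of its underside. It lies to the left or right of the dispenser
- salt: glass salt shaker with a steel top, 44 mm across, 90 mm high; bystander; origin: centre of its underside
- jigger: steel double-cone bar measure, 46 mm across, 84 mm high; bystander; origin: centre of its underside
- mug: speckled white mug, 100 mm high; bystander; origin: centre of its underside
- matchbox: matchbox, 51 x 64 x 15 mm, flat on the worktop on the other side from the coaster; bystander; origin: centre of its underside

How it is judged:
By the outcome, as a careful person would: the job done as asked, in the order asked, and still so for the second after the job is handed in, with the robot touching nothing.
It also fails if it takes over 72 s, if anything falls off the work surface, if the arm or the gripper's body presses on something with over 40 N, if the wrist force passes 120 N, or if a joint passes its speed limit or range.

## Working session

There is one attempt and no reset: what is moved stays moved. The work goes in short steps, Python scripts to look and compute and a shell command to move; the robot and the scene stay as the last step left them, time stands still between calls to the robot, and variables do not carry over. Pictures are saved under pics/ and viewed, at most 10 in all, crops included, and the job is handed in when it is done.

```bash
mkdir -p pics; ls
python3 - <<'E'
from workcell import *
import cv2,numpy as np
a=read_camera("scene");b=read_camera("top")
cv2.imwrite("pics/a.png",a);cv2.imwrite("pics/b.png",b)
for n in("scene","top","wrist"):print(n,camera_model(n))
print(read_state())
E
```

```text
pics
scene {'camera_matrix': array([[497.43074747,   0.        , 251.76158536],
       [  0.        , 497.43074747, 188.89388114],
       [  0.        ,   0.        ,   1.        ]]), 'R': array([[ 0.52927911, -0.84838855, -0.01002413],
       [-0.56139784, -0.34132852, -0.75387486],
       [ 0.63615728,  0.40463774, -0.65694156]]), 't': array([-0.23887401,  0.37930002,  0.98467066])}
top {'camera_matrix': array([[443.84610511,   0.        , 248.78139212],
       [  0.        , 443.84610511, 193.68079173],
       [  0.        ,   0.        ,   1.        ]]), 'R': array([[ 0.01656922, -0.9998581 ,  0.00304122],
       [-0.99663173, -0.01675993, -0.0802764 ],
       [ 0.08031597, -0.00170086, -0.996768  ]]), 't': array([0.02268904, 0.53884966, 1.40540529])}
wrist {'camera_matrix': array([[306.08403044,   0.        , 256.4458072 ],
       [  0.        , 306.08403044, 195.50924598],
       [  0.        ,   0.        ,   1.        ]]), 'R': array([[ 0.44956094,  0.89324791, -0.00176952],
       [ 0.8445745 , -0.42441752,  0.32644092],
       [ 0.29084166, -0.14824958, -0.94521595]]), 't': array([-0.67372964, -0.04228284,  0.3826889 ])}
{'time': 0.1, 'q': array([ 1.06809699e+00,  2.64702216e-01,  1.60526820e+00, -2.27289923e-05,
        1.27370291e+00, -3.68657835e-02]), 'joint_vel': array([-0.00108418, -0.00124911, -0.00343544, -0.00193234, -0.00060905,
       -0.00019007]), 'joint_torque': array([ 1.06068783e-03, -5.16708004e+01, -3.68591022e+01,  1.46586553e-04,
        6.34959593e-03,  1.52408842e-05]), 'tool_pos': array([0.30284979, 0.60248994, 0.23005347]), 'tcp_rot': array([-0.72499774, -3.05624283,  0.00315866]), 'wrist_force': array([-0.16904553,  0.56590338,  0.18459166]), 'torque': array([ 0.03542659, -0.03509269,  0.01399148]), 'grip_force': 0.0, 'width': 0.9973059175138012}
```

View pics/a.png

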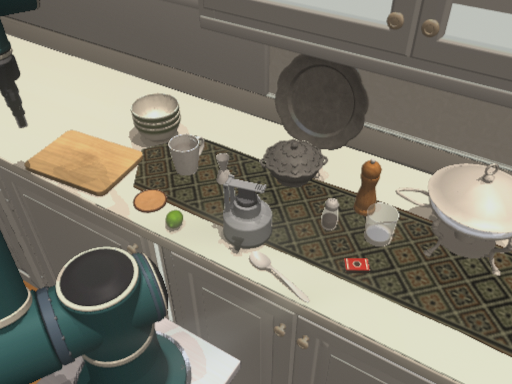

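View pics/b.png

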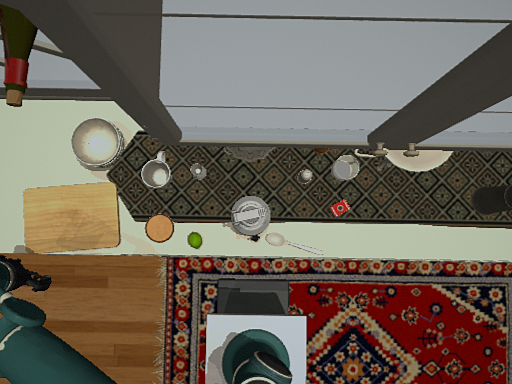

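The scene view shows the dispenser at about (247,215), with the coaster at (150,200) and the matchbox at (357,264). In the top view they are at (250,216), (160,228) and (340,208), and the tap is at (256,238). I'll zoom in on the dispenser next.

Run:
```python
import cv2,numpy as np
a=cv2.imread("pics/a.png")[140:260,190:310];b=cv2.imread("pics/b.png")[186:250,216:280]
cv2.imwrite("pics/c.png",np.hstack([cv2.resize(a,(400,400),interpolation=2),cv2.resize(b,(400,400),interpolation=2)]))
```

```text
(no output)
```

View pics/c.png

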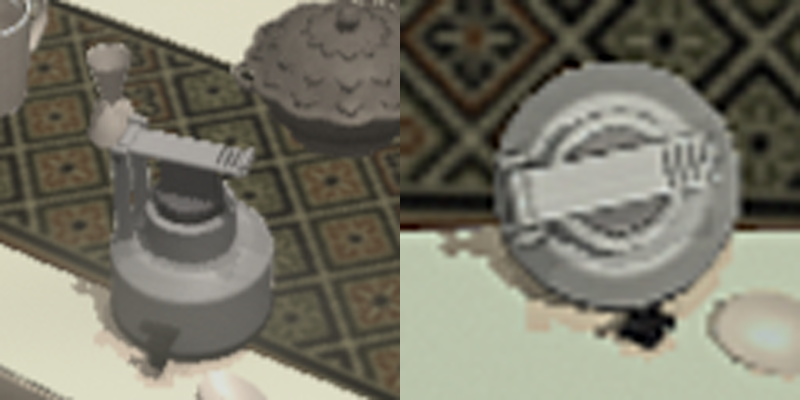

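```bash
cat > h.py <<'E'
from workcell import *
import cv2,numpy as np
from scipy.spatial.transform import Rotation as Ro
def ray(m,u,v,z):
    K,R,t=m["camera_matrix"],m["R"],m["t"]
    c=-R.T@t; d=R.T@np.linalg.solve(K,[u,v,1.]); return (c+d*(z-c[2])/d[2])
def proj(m,X):
    p=m["camera_matrix"]@(m["R"]@np.asarray(X)+m["t"]); return p[:2]/p[2]
def st():
    s=read_state(); print("t",round(s["time"],2),"pos",s["tool_pos"].round(4),"R",Ro.from_rotvec(s["tcp_rot"]).as_matrix().round(3).tolist(),"F",s["wrist_force"].round(1),"w",round(s["width"],3)); return s
E
python3 - <<'E'
from h import *
m=camera_model("top"); f=lambda x,y,z:ray(m,216+(x-400)/6.25,186+y/6.25,z).round(4)
print("tip",f(715,158,.158),"hinge",f(522,200,.158))
for z in(.06,.08,.1):print("drum",z,f(618,185,z))
print("tap",f(645,325,.02))
b=cv2.imread("pics/b.png");h=cv2.cvtColor(b,cv2.COLOR_BGR2HSV)
for n,roi in(("coaster",(205,250,140,180)),):
    r=roi;mk=cv2.inRange(h[r[0]:r[1],r[2]:r[3]],(5,90,60),(20,255,255))
    c=max(cv2.findContours(mk,0,1)[0],key=cv2.contourArea);(x,y),rad=cv2.minEnclosingCircle(c);e=cv2.fitEllipse(c)
    print(n,x+r[2],y+r[0],rad,e,ray(m,x+r[2],y+r[0],.005))
for n,p,z in(("salt",(307,176),.09),("jig",(199,171),.084),("mug",(155,172),.1),("lime",(195,240),.03),("spoon",(275,239),.01)):print(n,ray(m,*p,z).round(3))
s=st();mw=camera_model("wrist");T=Ro.from_rotvec(s["tcp_rot"]).as_matrix()
print("cam in tool",T.T@(-mw["R"].T@mw["t"]-s["tool_pos"]),"\n",(mw["R"]@T).round(3))
E
```

```text
tip [ 0.4771 -0.02    0.158 ] hinge [0.4562 0.0691 0.158 ]
drum 0.06 [0.4669 0.0241 0.06  ]
drum 0.08 [0.4663 0.0242 0.08  ]
drum 0.1 [0.4657 0.0244 0.1   ]
tap [0.3969 0.0088 0.02  ]
coaster 159.5 222.40909004211426 19.648347854614258 ((19.372657775878906, 20.37586784362793), (31.078092575073242, 32.332862854003906), 71.32316589355469) [0.44168858 0.31879501 0.005     ]
salt [ 0.59  -0.146  0.09 ]
jig [0.601 0.187 0.084]
mug [0.594 0.319 0.1  ]
lime [0.388 0.2   0.03 ]
spoon [ 0.395 -0.055  0.01 ]
t 0.1 pos [0.3028 0.6025 0.2301] R [[-0.893, 0.449, -0.001], [0.449, 0.893, -0.002], [0.0, -0.002, -1.0]] F [-0.2  0.6  0.2] w 0.997
cam in tool [ 0.08463093 -0.00019251 -0.14427611] 
 [[-0.     1.    -0.   ]
 [-0.945 -0.001 -0.326]
 [-0.326  0.     0.945]]
```

```bash
python3 -m crank '[[[0,0,-0.4,0,0,0.11],[0,0,-0.4,0,0,0.11],[0,0,-0.4,0,0,0.11],[0,0,-0.4,0,0,0.11],[0,0,-0.4,0,0,0.11],[0,0,-0.4,0,0,0.11],[0,0,-0.4,0,0,0.11],[0,0,-0.4,0,0,0.11]]]'; python3 -m crank '[[[-4,0.2,0,0,0,0],[-4,0.2,0,0,0,0],[-4,0.2,0,0,0,0],[-4,0.2,0,0,0,0],[-4,0.2,0,0,0,0],[-4,0.2,0,0,0,0],[-4,0.2,0,0,0,0],[-4,0.2,0,0,0,0]]]'; python3 -m crank '[[[-4,0.2,0,0,0,0],[-4,0.2,0,0,0,0],[-4,0.2,0,0,0,0],[-4,0.2,0,0,0,0],[-4,0.2,0,0,0,0],[-3,0.2,0,0,0,0],[-2,0,0,0,0,0],[0,0,0,0,0,0]]]' 4.5 30
python3 - <<'E'
from h import *
st();a=read_camera("top");m=camera_model("wrist");w=read_camera("wrist");cv2.imwrite("pics/b2.png",a);cv2.imwrite("pics/w1.png",w)
np.savez("w1.npz",**m)
E
```

```text
time: 0.77
tool_pos: [0.303, 0.6027, 0.2627]
tcp_rot: [1.965, 2.451, -0.002]
wrist_force: [-0.6, -0.1, 0.7]
width: 1.001
grip_force: 0.0
time: 1.43
tool_pos: [0.3899, 0.2927, 0.2628]
tcp_rot: [-1.957, -2.457, 0.001]
wrist_force: [1.0, -0.8, 0.3]
width: 0.994
grip_force: 0.0
time: 2.1
tool_pos: [0.458, 0.0503, 0.2629]
tcp_rot: [1.963, 2.452, -0.002]
wrist_force: [1.0, 0.5, 0.0]
width: 0.527
grip_force: 0.0
t 2.1 pos [0.458  0.0503 0.2629] R [[-0.219, 0.976, -0.0], [0.976, 0.219, -0.002], [-0.002, -0.001, -1.0]] F [1.  0.5 0. ] w 0.527
```

View pics/w1.png

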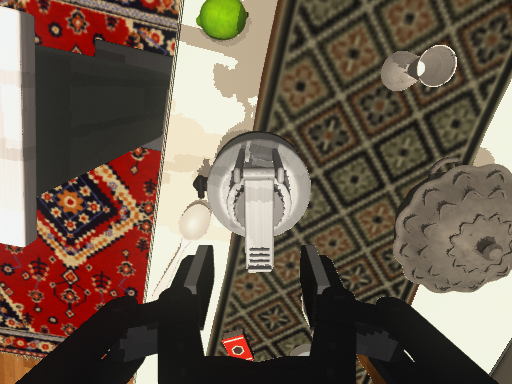

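The wrist view shows the strap from the hinge near (261,152) to the free end near (260,271), lying almost vertical in the picture, with the tap at (200,186). I'll zoom in on this.

Run:
```python
import cv2
w=cv2.imread("pics/w1.png")[130:280,200:320];cv2.imwrite("pics/w1c.png",cv2.resize(w,None,fx=4,fy=4,interpolation=2))
```

```text
(no output)
```

View pics/w1c.png

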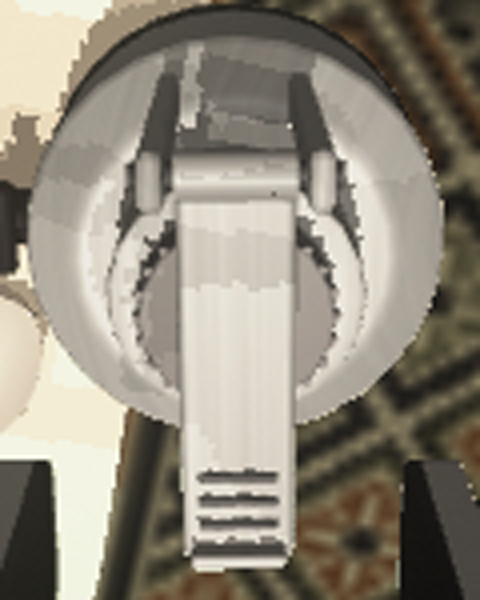

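Run:
```python
from h import *
m=np.load("w1.npz")
f=lambda x,y,z=.158:ray(m,200+x/4,130+y/4,z)[:2]
a,b,c,d=f(179,210),f(297,210),f(188,550),f(293,550); e=f(240,568)
print("width",np.linalg.norm(a-b),np.linalg.norm(c-d))
v=(a+b)/2-(c+d)/2;v/=np.linalg.norm(v);yaw=np.arctan2(-v[0],v[1]);print("ydir",v,"yaw",yaw)
# free end at jug y=-46, hinge +46
mid=(c+d)/2; tip=mid+v*((e-mid)@v)
jug=tip+v*.046;print("tip",tip,"jug",jug,"grip",tip+.010*v)
h=(f(180,172,.160)+f(298,172,.160))/2;print("hinge",h,(h-tip)@v,"jug from hinge",h-.046*v)
# tilted-cam check with top drum circle
s=read_state();T=Ro.from_rotvec(s["tcp_rot"]).as_matrix()
g=tip+.010*v; D=np.array([*g,.1555])-s["tool_pos"]; print("grip in tool cm",T.T@D*100, "tool x angle err",np.arctan2(T[1,0],T[0,0])-np.arctan2(v[1],v[0]))
m=camera_model("top");print(proj(m,[*jug,.1]))
b=cv2.imread("pics/b2.png");hs=cv2.cvtColor(b,cv2.COLOR_BGR2HSV)
mk=cv2.inRange(hs[205:250,140:180],(0,60,40),(22,255,255))
cs=cv2.findContours(cv2.morphologyEx(mk,2,np.ones((3,3))),0,1)[0]
for c in cs:
  if len(c)>10: print(cv2.contourArea(c),cv2.boundingRect(c),cv2.fitEllipse(c))
cv2.imwrite("pics/co.png",cv2.resize(b[200:255,130:190],None,fx=7,fy=7,interpolation=2))
```

```text
width 0.02502992511686246 0.02459265340787818
ydir [-0.22887389  0.97345608] yaw 0.23092070403295328
tip [ 0.47752104 -0.02320567] jug [0.46699285 0.02157331] grip [ 0.47523231 -0.01347111]
hinge [0.45562486 0.07102504] 0.09674092436442261 jug from hinge [0.46615306 0.02624606]
grip in tool cm [-6.91564209  0.28144643 10.72762607] tool x angle err -0.008266147807317825
[251.80842611 215.17277232]
613.0 (6, 9, 30, 29) ((19.6121883392334, 22.328857421875), (27.271364212036133, 29.53728675842285), 41.3415412902832)
11.0 (8, 0, 5, 4) ((10.0, 1.3701552152633667), (3.444880485534668, 4.657174110412598), 90.0)
```

View pics/co.png

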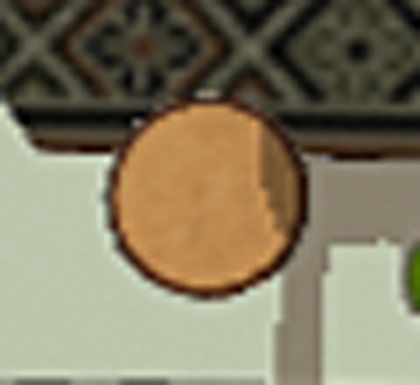

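```bash
python3 - <<'E'
from h import *
print("coaster",ray(camera_model("top"),159.4,227.8,.005))
E
python3 -m crank '[[[-3.2,0.15,0,0,0,0],[-3.2,0.15,0,0,0,0],[0,0,4,0,0,0],[0,0,4,0,0,0],[0,0,3,0,0,0],[0,0,1.6,0,0,0],[0,0,0,0,0,0],[0,0,0,0,0,0]]]' 4.5 30
python3 - <<'E'
from h import *
st();cv2.imwrite("pics/w2.png",cv2.resize(read_camera("wrist")[120:380,140:380],None,fx=2,fy=2))
E
```

```text
coaster [0.42430777 0.31854935 0.005     ]
time: 2.87
tool_pos: [0.4738, -0.0067, 0.1364]
tcp_rot: [-1.954, -2.456, 0.002]
wrist_force: [0.2, -0.5, 0.4]
width: 0.528
grip_force: 0.0
t 2.87 pos [ 0.4738 -0.0067  0.1364] R [[-0.225, 0.974, -0.003], [0.974, 0.225, 0.001], [0.001, -0.003, -1.0]] F [ 0.2 -0.5  0.4] w 0.528
```

View pics/w2.png

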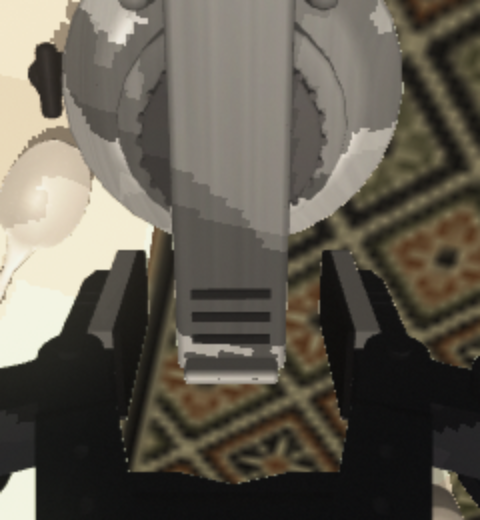

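The strap sits centred between the open pads (pads near x=147 and 322, strap 178–287). I'll move a few millimetres toward the free end to clear the wing, then pinch.

```bash
python3 -m crank '[[[-0.5,0,0,0,0,0],[0,0,0,0,0,0],[0,0,0,0,0,0]]]' ; python3 -m crank '[[[0,0,0,0,0,0],[0,0,0,0,0,0],[0,0,0,0,0,0],[0,0,0,0,0,0],[0,0,0,0,0,0]]]' 2 30; python3 -c "
from h import *
s=st();J=np.array([.4666,.0235]);T=Ro.from_rotvec(s['tcp_rot']).as_matrix()
p=s['tool_pos'];v=np.array([-.2289,.9735]);d=(p[:2]-J)@v-.046;dz=p[2]+.019-.1555
r=np.hypot(d,dz);print(d,dz,r)
pr=0*1.;prev=np.array([d,dz])
for i in range(1,27):
  a=i*.1+np.arctan2(dz,-d);q=np.array([-r*np.cos(a),r*np.sin(a)]);e=(q-prev)*100;print(i,'[%.2f,0,%.2f,0,0,0]'%(e[0],-e[1]),end=' ');prev=q"
```

```text
time: 3.17
tool_pos: [0.4775, -0.013, 0.1392]
tcp_rot: [1.956, 2.454, 0.003]
wrist_force: [0.1, 0.5, 0.5]
width: 0.531
grip_force: 0.0
time: 3.58
tool_pos: [0.475, -0.0134, 0.1383]
tcp_rot: [-1.957, -2.456, 0.003]
wrist_force: [-5.5, -1.7, 8.3]
width: 0.293
grip_force: 29.1
t 3.58 pos [ 0.475  -0.0134  0.1383] R [[-0.223, 0.975, -0.002], [0.975, 0.223, -0.001], [-0.0, -0.002, -1.0]] F [-5.5 -1.7  8.3] w 0.293
-0.0838822046165966 0.0018103396913494996 0.0839017376526771
1 [0.06,0,-0.84,0,0,0] 2 [0.14,0,-0.83,0,0,0] 3 [0.22,0,-0.81,0,0,0] 4 [0.30,0,-0.78,0,0,0] 5 [0.38,0,-0.75,0,0,0] 6 [0.45,0,-0.71,0,0,0] 7 [0.52,0,-0.66,0,0,0] 8 [0.58,0,-0.60,0,0,0] 9 [0.64,0,-0.54,0,0,0] 10 [0.69,0,-0.47,0,0,0] 11 [0.74,0,-0.40,0,0,0] 12 [0.77,0,-0.33,0,0,0] 13 [0.80,0,-0.25,0,0,0] 14 [0.82,0,-0.17,0,0,0] 15 [0.83,0,-0.08,0,0,0] 16 [0.84,0,0.00,0,0,0] 17 [0.83,0,0.08,0,0,0] 18 [0.82,0,0.17,0,0,0] 19 [0.80,0,0.25,0,0,0] 20 [0.77,0,0.33,0,0,0] 21 [0.74,0,0.40,0,0,0] 22 [0.69,0,0.47,0,0,0] 23 [0.64,0,0.54,0,0,0] 24 [0.58,0,0.60,0,0,0] 25 [0.52,0,0.66,0,0,0] 26 [0.45,0,0.71,0,0,0]
```

```bash
python3 -m crank '[[[0.06,0,-0.84,0,0,0],[0.14,0,-0.83,0,0,0],[0.22,0,-0.81,0,0,0],[0.3,0,-0.78,0,0,0],[0.38,0,-0.75,0,0,0],[0.45,0,-0.71,0,0,0],[0.52,0,-0.66,0,0,0],[0,0,0,0,0,0]]]' - 40;  python3 -m crank '[[[0.58,0,-0.6,0,0,0],[0.64,0,-0.54,0,0,0],[0.69,0,-0.47,0,0,0],[0.74,0,-0.4,0,0,0],[0.77,0,-0.33,0,0,0],[0,0,0,0,0,0]]]'
```

```text
time: 4.25
tool_pos: [0.4699, 0.0083, 0.1919]
tcp_rot: [-1.955, -2.456, 0.002]
wrist_force: [-6.3, -2.3, -2.4]
width: 0.291
grip_force: 43.2
time: 4.75
tool_pos: [0.4622, 0.0415, 0.2152]
tcp_rot: [-1.956, -2.456, 0.003]
wrist_force: [-7.5, -3.9, -1.3]
width: 0.291
grip_force: 40.4
```

```bash
python3 -m crank '[[[0.8,-0.03,-0.25,0,0,0],[0.82,-0.03,-0.17,0,0,0],[0.83,-0.03,-0.08,0,0,0],[0.84,0,0,0,0,0],[0.83,0,0.08,0,0,0],[0.82,0,0.17,0,0,0],[0.8,0,0.25,0,0,0],[0,0,0,0,0,0]]]';  python3 -m crank '[[[0.77,0,0.33,0,0,0],[0.74,0,0.4,0,0,0],[0.69,0,0.47,0,0,0],[0.64,0,0.54,0,0,0],[0.58,0,0.6,0,0,0],[0,0,0,0,0,0]]]'
```

```text
time: 5.42
tool_pos: [0.4491, 0.0991, 0.2178]
tcp_rot: [-1.956, -2.455, -0.004]
wrist_force: [-10.7, 1.2, 10.8]
width: 0.237
grip_force: 22.4
time: 5.92
tool_pos: [0.4405, 0.1367, 0.196]
tcp_rot: [-1.953, -2.448, -0.014]
wrist_force: [-18.9, 15.6, 20.3]
width: 0.231
grip_force: 28.9
```

```bash
python3 -m crank '[[[0.52,0,0.66,0,0,0],[0.45,0,0.71,0,0,0],[0,0,0,0,0,0]]]'; python3 -c "
from h import *
p=st()['tool_pos'];v=np.array([-.2289,.9735]);J=np.array([.4666,.0235]);d=(p[:2]-J)@v-.046;z=p[2]+.019-.1555;print(np.arctan2(z,-d),np.hypot(z,d))"
```

```text
time: 6.17
tool_pos: [0.4378, 0.1487, 0.1825]
tcp_rot: [-1.952, -2.444, -0.019]
wrist_force: [-21.6, 23.6, 21.6]
width: 0.238
grip_force: 34.8
t 6.17 pos [0.4378 0.1487 0.1825] R [[-0.221, 0.975, -0.003], [0.975, 0.221, 0.018], [0.018, 0.001, -1.0]] F [-21.6  23.6  21.6] w 0.238
2.6330351393068945 0.09441167029843338
```

Run:
```python
from h import *
w=read_camera("wrist");s=read_camera("scene")
cv2.imwrite("pics/w3.png",np.hstack([cv2.resize(w,(512,384)),cv2.resize(s[110:270,180:300],(288,384),interpolation=2)]))
```

```text
(no output)
```

View pics/w3.png

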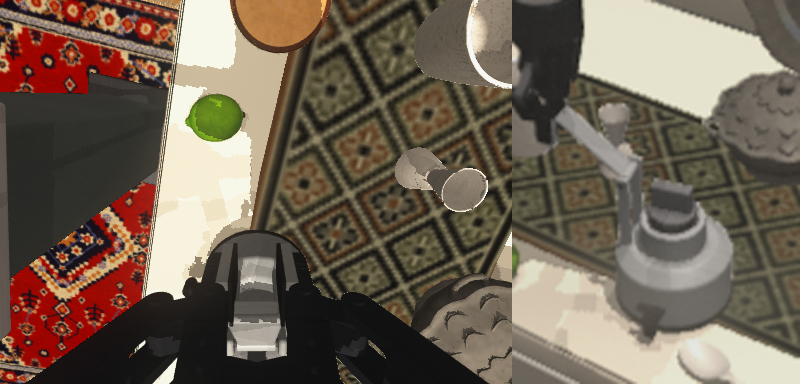

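The tab has swung over to the back. In the wrist view its free end is still between the pads at about (258,350), but the pads are slipping off the tip. I'll release, then press down from above with shut fingers to confirm it's on its stop.

```bash
python3 -m crank '[[[0,0,0,0,0,0],[0,0,0,0,0,0],[0,0,0,0,0,0],[0,0,0,0,0,0],[0,0,0,0,0,0],[0,0,0,0,0,0]]]' 5 30;python3 -m crank '[[[0,0,-3,0,0,0],[0,0,-3,0,0,0],[0,0,0,0,0,0],[-0.6,0,0,0,0,0],[0,0,0,0,0,0],[0,0,0,0,0,0],[0,0,0,0,0,0],[0,0,0,0,0,0]]]' ; python3 -m crank '[[[0,0,0,0,0,0],[0,0,0,0,0,0],[0,0,0,0,0,0],[0,0,0,0,0,0],[0,0,0,0,0,0],[0,0,0,0,0,0],[0,0,0,0,0,0]]]' 0 30;python3 -c "
from h import *
p=st()['tool_pos'];v=np.array([-.2289,.9735]);J=np.array([.4666,.0235]);print((p[:2]-J)@v-.046,(p[:2]-J)@[.9735,.2289])
m=camera_model('scene')
for a in(2.2,2.4,2.6):print(proj(m,[*(J+v*(.046-.092*np.cos(a))),.1555+.092*np.sin(a)]))
cv2.imwrite('pics/s4.png',cv2.resize(read_camera('scene')[130:230,190:270],None,fx=6,fy=6))
"
```

```text
time: 6.77
tool_pos: [0.4403, 0.139, 0.1773]
tcp_rot: [-1.959, -2.456, -0.0]
wrist_force: [0.4, 0.4, 0.2]
width: 0.586
grip_force: 0.0
time: 7.43
tool_pos: [0.4408, 0.133, 0.236]
tcp_rot: [-1.957, -2.455, 0.003]
wrist_force: [0.4, 0.4, 0.2]
width: 0.583
grip_force: 0.0
time: 8.02
tool_pos: [0.4416, 0.1333, 0.2374]
tcp_rot: [1.958, 2.457, 0.0]
wrist_force: [-0.1, 0.2, 0.2]
width: -0.003
grip_force: 0.0
t 8.02 pos [0.4416 0.1333 0.2374] R [[-0.223, 0.975, 0.0], [0.975, 0.223, 0.0], [-0.0, 0.0, -1.0]] F [-0.1  0.2  0.2] w -0.003
0.06666431745336389 0.0007939644612950836
[205.2175841  152.86166073]
[200.23622643 155.93349386]
[196.47845851 159.98242258]
```

View pics/s4.png

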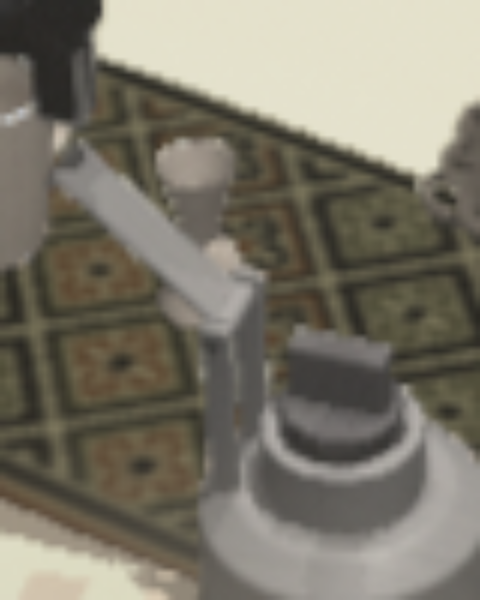

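The scene view shows the tab open with its tip at about (201,157), an angle of roughly 2.4–2.6. Next is a gentle press down on it.

```bash
python3 -m crank '[[[0,0,1.5,0,0,0],[0,0,1.2,0,0,0],[0,0,0,0,0,0]]]'; python3 -m crank '[[[0,0,0.5,0,0,0],[0,0,0,0,0,0]]]'; python3 -m crank '[[[0,0,0.4,0,0,0],[0,0,0,0,0,0]]]'; python3 -m crank '[[[0,0,0.3,0,0,0],[0,0,0,0,0,0]]]'
```

```text
time: 8.32
tool_pos: [0.4401, 0.1331, 0.208]
tcp_rot: [-1.956, -2.455, 0.004]
wrist_force: [-0.7, -0.9, -0.7]
width: -0.007
grip_force: 0.0
time: 8.48
tool_pos: [0.4411, 0.1331, 0.2045]
tcp_rot: [-1.958, -2.456, 0.002]
wrist_force: [0.3, 0.4, -0.2]
width: 0.002
grip_force: 0.0
time: 8.65
tool_pos: [0.4421, 0.1334, 0.2021]
tcp_rot: [1.958, 2.456, 0.001]
wrist_force: [-1.5, -0.5, 2.1]
width: -0.001
grip_force: 1.3
time: 8.82
tool_pos: [0.4424, 0.1336, 0.2014]
tcp_rot: [1.957, 2.456, 0.003]
wrist_force: [-5.0, -0.7, 14.1]
width: 0.003
grip_force: 5.8
```

Contact came at z≈0.2015 with 14 N, so the tab is on its stop. Now the cap.

```bash
python3 -m crank '[[[0,0,-3.5,0,0,0],[0,0,0,0,0,0],[-3.8,0,0,0,0,0],[-3.8,0,0,0,0,0],[-3.7,0,0,0,0,0],[0,0,0,0,0,0],[0,0,0,0,0,0]]]' 4 30;python3 -c "
from h import *
p=st()['tool_pos'];v=np.array([-.2289,.9735]);J=np.array([.4666,.0235]);print((p[:2]-J)@v,(p[:2]-J)@[.9735,.2289])
np.savez('w5.npz',**camera_model('wrist'));w=read_camera('wrist');cv2.imwrite('pics/w5.png',w)
m=np.load('w5.npz')
# predicted wing corners top z=.150
for a,b in((7,21),(-7,21),(-7,-21),(7,-21)):print(proj(m,[*(J+v*b*.001+np.array([.9735,.2289])*a*.001),.15]).round(1))
"
```

```text
time: 9.4
tool_pos: [0.4672, 0.0215, 0.2336]
tcp_rot: [1.963, 2.452, 0.001]
wrist_force: [-0.0, -0.2, 0.4]
width: 0.467
grip_force: 0.0
t 9.4 pos [0.4672 0.0215 0.2336] R [[-0.219, 0.976, 0.001], [0.976, 0.219, 0.0], [-0.0, 0.0, -1.0]] F [-0.  -0.2  0.4] w 0.467
-0.00207901438818798 0.0001640551139444816
[265.5 174. ]
[247.3 174.2]
[248.3 224.2]
[265.6 224. ]
```

```bash
python3 -c "
import cv2
g=cv2.cvtColor(cv2.imread('pics/w5.png'),6)
for r in(180,190,200,210,218):print(r,g[r,232:284:2].tolist())
print(g[160:240:3,256].tolist())
cv2.imwrite('pics/w5c.png',cv2.resize(cv2.imread('pics/w5.png')[150:250,200:320],None,fx=6,fy=6))"
```

```text
180 [146, 145, 144, 145, 145, 145, 146, 115, 119, 151, 151, 170, 171, 170, 145, 113, 81, 143, 155, 153, 176, 175, 174, 175, 173, 153]
190 [145, 144, 145, 144, 146, 144, 145, 142, 96, 134, 135, 136, 134, 134, 131, 107, 63, 142, 142, 141, 162, 162, 162, 161, 160, 159]
200 [132, 154, 155, 173, 173, 154, 143, 141, 94, 128, 135, 134, 133, 132, 130, 111, 65, 161, 159, 160, 160, 159, 159, 159, 148, 222]
210 [179, 183, 204, 216, 220, 141, 160, 156, 90, 123, 134, 132, 132, 130, 129, 110, 66, 160, 147, 142, 219, 212, 198, 185, 173, 169]
218 [160, 160, 168, 178, 175, 180, 179, 176, 90, 135, 151, 150, 150, 149, 148, 129, 76, 168, 168, 169, 168, 165, 165, 168, 166, 188]
[84, 95, 52, 52, 57, 136, 171, 169, 147, 135, 134, 134, 133, 133, 132, 132, 131, 131, 151, 150, 145, 179, 79, 75, 78, 77, 51]
```

The pixel profile puts the wing at columns 248–265 and rows 174–221, matching the prediction, so I'll descend and grip.

```bash
python3 -m crank '[[[0.1,0,3,0,0,0],[0.1,0,3,0,0,0],[0,0,3,0,0,0],[0,0,1.8,0,0,0],[0,0,0,0,0,0],[0,0,0,0,0,0]]]'; python3 -m crank '[[[0,0,0,0,0,0],[0,0,0,0,0,0],[0,0,0,0,0,0],[0,0,0,0,0,0],[0,0,0,0,0,0],[0,0,0,0,0,0],[0,0,0,0,0,0]]]' 0.5 50
```

```text
time: 9.95
tool_pos: [0.4654, 0.0263, 0.1248]
tcp_rot: [-1.955, -2.457, 0.002]
wrist_force: [-0.6, -0.1, 0.6]
width: 0.466
grip_force: 0.0
time: 10.53
tool_pos: [0.4674, 0.0254, 0.1268]
tcp_rot: [1.957, 2.455, 0.003]
wrist_force: [-0.8, 1.5, 5.4]
width: 0.149
grip_force: 52.2
```

```bash
for i in 1 2 3; do python3 -m crank '[[[0,0,0.15,0,0,0],[0,0,0,0,0,0],[0,0,0,0,0,0]]]' | egrep 'pos|force'; done
```

```text
tool_pos: [0.4674, 0.0254, 0.125]
wrist_force: [-0.3, 2.1, 4.7]
grip_force: 52.1
tool_pos: [0.4674, 0.0254, 0.1234]
wrist_force: [0.2, 2.2, 6.0]
grip_force: 52.1
tool_pos: [0.4675, 0.0254, 0.1221]
wrist_force: [-0.8, 2.3, 6.1]
grip_force: 52.3
```

```bash
for i in 1 2 3; do python3 -m crank '[[[0,0,0.1,0,0,0],[0,0,0,0,0,0],[0,0,0,0,0,0]]]' | egrep 'pos|force'; done
```

```text
tool_pos: [0.4675, 0.0254, 0.1212]
wrist_force: [-1.2, 2.5, 6.9]
grip_force: 52.4
tool_pos: [0.4675, 0.0254, 0.1203]
wrist_force: [-1.0, 2.2, 8.2]
grip_force: 52.5
tool_pos: [0.4675, 0.0254, 0.1199]
wrist_force: [-2.4, 2.8, 10.9]
grip_force: 53.1
```

```bash
python3 -m crank '[[[0,0,0.07,0,0,0],[0,0,0,0,0,0],[0,0,0,0,0,0]]]' | egrep 'pos|force'; python3 -c "
from h import *
s=read_state();print(s['wrist_force'],s['torque'],s['q'])"
```

```text
tool_pos: [0.4676, 0.0254, 0.1199]
wrist_force: [-4.5, 1.4, 15.9]
grip_force: 53.7
[-4.52785351  1.35744921 15.85796485] [ 0.40403874  0.85179134 -0.01560625] [ 5.56704442e-04 -3.11473472e-02  2.14953069e+00  7.94894550e-04
  1.02080046e+00 -2.24472155e-01]
```

```bash
cat > t.py <<'E'
from h import *
s=read_state();T=Ro.from_rotvec(s["tcp_rot"]).as_matrix()
print("z %.4f"%s["tool_pos"][2],s["tool_pos"][:2].round(4),"F",s["wrist_force"].round(1),"tau",s["torque"].round(3),"turn deg %.1f"%(np.degrees(np.arctan2(T[1,0],T[0,0]))-103.2),"q6 %.2f"%s["q"][5],"t",s["time"],"w",s["width"],s["grip_force"])
E
python3 -m crank '[[[0,0,-0.03,0,0,-0.08],[0,0,0,0,0,-0.08],[0,0,0,0,0,0]]]' >/dev/null; python3 t.py
python3 -m crank '[[[0,0,0,0,0,-0.08],[0,0,0,0,0,-0.08],[0,0,0,0,0,0]]]'>/dev/null; python3 t.py
```

```text
z 0.1199 [0.4683 0.0248] F [-1.4  0.2 12.2] tau [0.128 0.294 0.075] turn deg 9.0 q6 -0.39 t 12.5333 w 0.15031674357278482 53.055065274238586
z 0.1199 [0.4688 0.0248] F [-0.4  0.2 10.2] tau [0.01  0.016 0.03 ] turn deg 18.2 q6 -0.55 t 12.7833 w 0.15634273940245536 52.83488988876343
```

```bash
python3 -m crank '[[[0,0,0.04,0,0,-0.08],[0,0,0,0,0,-0.08],[0,0,0,0,0,0]]]' >/dev/null; python3 t.py
python3 -m crank '[[[0,0,0.01,0,0,-0.08],[0,0,0,0,0,-0.08],[0,0,0,0,0,0]]]'>/dev/null; python3 t.py
```

```text
z 0.1199 [0.4693 0.0249] F [ 0.1  0.1 11.7] tau [ 0.174 -0.055  0.032] turn deg 27.4 q6 -0.71 t 13.0333 w 0.15373762771254196 52.947936058044434
z 0.1199 [0.4693 0.0249] F [-0.2  0.5 12.9] tau [0.198 0.035 0.076] turn deg 36.5 q6 -0.87 t 13.2833 w 0.1514688269708435 53.09377312660217
```

```bash
python3 -m crank '[[[0,0,0.02,0,0,-0.08],[0,0,0,0,0,-0.08],[0,0,0,0,0,0]]]' >/dev/null; python3 t.py
python3 -m crank '[[[0,0,0,0,0,-0.08],[0,0,0,0,0,0]]]'>/dev/null; python3 t.py
```

```text
z 0.1199 [0.4691 0.0249] F [-1.7  1.1 13.6] tau [0.208 0.261 0.103] turn deg 45.7 q6 -1.03 t 13.5333 w 0.1554399500494028 53.34895133972168
z 0.1199 [0.4691 0.025 ] F [-0.7  0.4 14.3] tau [0.225 0.271 0.043] turn deg 50.3 q6 -1.11 t 13.7 w 0.15597522912084366 53.3209365606308
```

Now small steps, watching the torque about z.

```bash
for i in 1 2 3 4; do python3 -m crank '[[[0,0,0,0,0,-0.035],[0,0,0,0,0,0]]]'>/dev/null; python3 t.py; done
```

```text
z 0.1199 [0.4692 0.025 ] F [-1.3  0.2 14.1] tau [ 0.19   0.231 -0.019] turn deg 52.2 q6 -1.14 t 13.8667 w 0.15261118448816866 53.289960622787476
z 0.1199 [0.4692 0.025 ] F [-1.4  0.5 13.5] tau [0.183 0.248 0.019] turn deg 54.2 q6 -1.18 t 14.0333 w 0.15236641021835937 53.26520919799805
z 0.1199 [0.4692 0.025 ] F [-1.5 -0.4 13.5] tau [ 0.248  0.228 -0.042] turn deg 56.2 q6 -1.21 t 14.2 w 0.15043717989825592 53.28215181827545
z 0.1199 [0.4691 0.025 ] F [-0.9  1.4 13.8] tau [ 0.244  0.235 -0.038] turn deg 58.2 q6 -1.25 t 14.3667 w 0.1550857397102782 53.30799758434296
```

```bash
for i in 1 2 3 4 5; do python3 -m crank '[[[0,0,0,0,0,-0.035],[0,0,0,0,0,0]]]'>/dev/null; python3 t.py; done
```

```text
z 0.1199 [0.469 0.025] F [-1.1  0.8 14.3] tau [ 0.267  0.319 -0.062] turn deg 60.2 q6 -1.28 t 14.5333 w 0.15111882334561566 53.33235204219818
z 0.1199 [0.469 0.025] F [-0.6  1.6 15. ] tau [ 0.26   0.322 -0.022] turn deg 62.2 q6 -1.32 t 14.7 w 0.15196768253081916 53.35097372531891
z 0.1199 [0.4689 0.0251] F [-1.1  0.9 15.2] tau [0.233 0.328 0.015] turn deg 64.2 q6 -1.35 t 14.8667 w 0.15457885856878384 53.36175262928009
z 0.1199 [0.4689 0.025 ] F [-2.6  0.4 14.4] tau [ 0.281  0.387 -0.062] turn deg 66.2 q6 -1.39 t 15.0333 w 0.15025428671444135 53.36631417274475
z 0.1199 [0.4689 0.0251] F [-1.   0.6 14.6] tau [ 0.252  0.34  -0.089] turn deg 68.2 q6 -1.42 t 15.2 w 0.15185038868923867 53.36671471595764
```

```bash
for i in 1 2 3 4; do python3 -m crank '[[[0,0,0,0,0,-0.03],[0,0,0,0,0,0]]]'>/dev/null; python3 t.py; done
```

```text
z 0.1199 [0.4689 0.025 ] F [-2.1  0.1 13.3] tau [ 0.24   0.426 -0.039] turn deg 69.9 q6 -1.45 t 15.3667 w 0.15326051686564468 53.3676552772522
z 0.1199 [0.4689 0.025 ] F [-1.4 -0.  14.3] tau [ 0.268  0.377 -0.074] turn deg 71.6 q6 -1.48 t 15.5333 w 0.1495931997458313 53.372265100479126
z 0.1199 [0.4689 0.0249] F [-1.3 -0.1 15.1] tau [ 0.175  0.442 -0.133] turn deg 73.3 q6 -1.51 t 15.7 w 0.1528495616523143 53.39236915111542
z 0.1199 [0.4689 0.0249] F [-1.7  0.7 14.7] tau [ 0.156  0.425 -0.218] turn deg 75.0 q6 -1.54 t 15.8667 w 0.14839092116687244 53.42396378517151
```

```bash
for i in 1 2; do python3 -m crank '[[[0,0,0,0,0,-0.02],[0,0,0,0,0,0]]]'>/dev/null; python3 t.py; done
```

```text
z 0.1199 [0.4689 0.0249] F [-2.8  0.7 14.4] tau [ 0.141  0.412 -0.349] turn deg 76.2 q6 -1.56 t 16.0333 w 0.15245553915870141 53.465407490730286
z 0.1199 [0.4689 0.0249] F [-2.5 -0.5 14.2] tau [ 0.159  0.422 -0.392] turn deg -282.7 q6 -1.58 t 16.2 w 0.15140845097937164 53.505592346191406
```

The stop is felt clearly, with torque rising from about 73°. I'll ease off the spring and lift.

```bash
python3 -m crank '[[[0,0,0,0,0,0.05],[0,0,0,0,0,0]]]'>/dev/null; python3 t.py; python3 -m crank '[[[0,0,-0.3,0,0,0],[0,0,-0.3,0,0,0],[0,0,0,0,0,0]]]'>/dev/null; python3 t.py;python3 -m crank '[[[0,0,-0.3,0,0,0],[0,0,-0.3,0,0,0],[0,0,0,0,0,0]]]'>/dev/null; python3 t.py
```

```text
z 0.1199 [0.4689 0.0249] F [-2.1  0.6 14.6] tau [ 0.139  0.348 -0.132] turn deg 74.3 q6 -1.53 t 16.3667 w 0.14931648661946048 53.40899705886841
z 0.1244 [0.4684 0.025 ] F [4.3 0.5 8.2] tau [ 0.105 -0.609 -0.115] turn deg 74.4 q6 -1.53 t 16.6167 w 0.14933473800900177 52.38832175731659
z 0.1288 [0.4662 0.0252] F [2.8 2.1 2.4] tau [ 0.25  -0.558 -0.151] turn deg 74.5 q6 -1.53 t 16.8667 w 0.15168523817804302 51.648890376091
```

```bash
for i in 1 2; do python3 -m crank '[[[0,0,-0.3,0,0,0],[0,0,-0.3,0,0,0],[0,0,0,0,0,0]]]'>/dev/null; python3 t.py;done
```

```text
z 0.1342 [0.4647 0.0249] F [-0.5 -0.3 -1.7] tau [-0.011  0.031  0.06 ] turn deg 74.5 q6 -1.53 t 17.1167 w 0.1524231824344544 51.22663915157318
z 0.1413 [0.4664 0.025 ] F [-0.3 -0.6 -1.6] tau [0.017 0.01  0.043] turn deg 74.5 q6 -1.53 t 17.3667 w 0.14874688822340917 51.22360110282898
```

The cap is free and hanging at about 1.6 N. I'll lift it high over the tab and carry it to the coaster.

```bash
python3 -m crank '[[[0,0,-2,0,0,0],[0,0,-2,0,0,0],[0,0,-3,0,0,0],[0,0,-3,0,0,0],[0,0,-2.5,0,0,0],[0,0,0,0,0,0]]]'|grep pos; python3 -m crank '[[[0.67,3.65,0,0,0,0],[0.67,3.65,0,0,0,0],[0.67,3.65,0,0,0,0],[0.67,3.65,0,0,0,0],[0.67,3.65,0,0,0,0],[0.67,3.65,0,0,0,0],[0.67,3.65,0,0,0,0],[0.67,3.65,0,0,0,0]]]'|grep pos;python3 -m crank '[[[0,0,0,0,0,0],[0,0,0,0,0,0],[0,0,0,0,0,0],[0,0,0,0,0,0]]]'|egrep 'pos|time|width'
python3 - <<'E'
from h import *
s=st();m=camera_model("wrist");w=read_camera("wrist");cv2.imwrite("pics/w6.png",w)
tp=read_camera("top");cv2.imwrite("pics/b6.png",tp)
h=cv2.cvtColor(w,cv2.COLOR_BGR2HSV)
mk=cv2.inRange(h,(5,80,60),(22,255,255))
c=max(cv2.findContours(mk,0,1)[0],key=cv2.contourArea)
print(cv2.contourArea(c),cv2.boundingRect(c),"pred",proj(m,[.4243,.3185,.005]))
P=np.array([ray(m,*p,.005)[:2] for p in cv2.convexHull(c)[:,0].astype(float)])
(x,y),r=cv2.minEnclosingCircle(P.astype(np.float32));print("mec",x,y,r)
A=np.c_[2*P,np.ones(len(P))];q=np.linalg.lstsq(A,(P**2).sum(1),rcond=None)[0];print("lsq",q[:2],np.sqrt(q[2]+q[:2]@q[:2]))
E
```

```text
tool_pos: [0.4697, 0.025, 0.2725]
tool_pos: [0.4236, 0.3204, 0.2649]
time: 18.87
tool_pos: [0.4246, 0.3178, 0.2652]
width: 0.155
t 18.87 pos [0.4246 0.3178 0.2652] R [[-0.999, 0.042, -0.001], [0.042, 0.999, -0.001], [0.001, -0.001, -1.0]] F [-0.4 -0.4 -0.3] w 0.155
23287.0 (298, 80, 214, 207) pred [257.15759957 156.50988274]
mec 0.48041513562202454 0.5324804782867432 0.17309413850307465
lsq [0.49465573 0.53807821] 0.16368202297965997
```

View pics/w6.png

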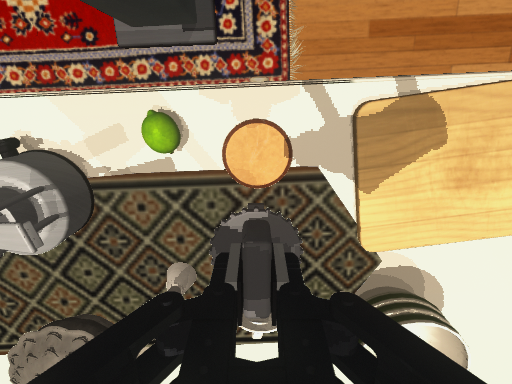

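The coaster is fully visible, centred at about (257,153) with radius 34 px, and the cap is in the pads at (257,230). The colour mask caught the cutting board, so I'll refit within the coaster's region.

Run:
```python
from h import *
m=camera_model("wrist");w=cv2.imread("pics/w6.png")
h=cv2.cvtColor(w,cv2.COLOR_BGR2HSV)[105:200,205:310]
mk=cv2.inRange(h,(3,90,60),(22,255,255))
c=max(cv2.findContours(mk,0,1)[0],key=cv2.contourArea)
P=np.array([ray(m,*(p+[205,105]),.005)[:2] for p in cv2.convexHull(c)[:,0].astype(float)])
A=np.c_[2*P,np.ones(len(P))];q=np.linalg.lstsq(A,(P**2).sum(1),rcond=None)[0];print(cv2.boundingRect(c),"lsq",q[:2],np.sqrt(q[2]+q[:2]@q[:2]))
e=[ray(m,u,v,.005)[:2] for u,v in((223,153),(291,153),(257,119),(257,187))];print(np.mean(e[:2],0),np.mean(e[2:],0))
```

```text
(0, 14, 105, 81) lsq [0.43689202 0.31906545] 0.06156933388249291
[0.42010254 0.31854671] [0.42178111 0.318478  ]
```

```bash
python3 -m crank '[[[0.35,0.05,3.5,0,0,0],[0,0,3.5,0,0,0],[0,0,3.5,0,0,0],[0,0,3.5,0,0,0],[0,0,3.5,0,0,0],[0,0,2.5,0,0,0],[0,0,2,0,0,0],[0,0,0,0,0,0]]]' >/dev/null;python3 t.py; for i in 1 2 3; do python3 -m crank '[[[0,0,0.2,0,0,0],[0,0,0,0,0,0]]]'>/dev/null;python3 t.py;done
```

```text
z 0.0411 [0.4181 0.3161] F [-1.3 -0.5 -2. ] tau [-0.045  0.017 -0.065] turn deg 74.4 q6 -0.93 t 19.6333 w 0.1492030453438391 51.168304681777954
z 0.0449 [0.4224 0.3197] F [ 1.1 -0.2 -1.8] tau [ 0.028  0.055 -0.022] turn deg 74.4 q6 -0.93 t 19.8 w 0.1539367000952583 51.16837441921234
z 0.0435 [0.4226 0.3204] F [-0.  -0.2 -1.7] tau [-0.044  0.018  0.03 ] turn deg 74.4 q6 -0.93 t 19.9667 w 0.15257018240069586 51.17295563220978
z 0.0405 [0.4217 0.32  ] F [ 0.1  0.  -0.4] tau [-0.015  0.044  0.034] turn deg 74.5 q6 -0.93 t 20.1333 w 0.15366363288993323 51.17232263088226
```

```bash
for i in 1 2 3 4; do python3 -m crank '[[[0,0,0.2,0,0,0],[0,0,0,0,0,0]]]'>/dev/null;python3 t.py;done
```

```text
z 0.0377 [0.4211 0.3197] F [-0.2 -0.5 -0.3] tau [ 0.034 -0.025  0.007] turn deg 74.5 q6 -0.93 t 20.3 w 0.15088014807773834 51.17188274860382
z 0.0354 [0.4209 0.3196] F [ 0.1 -0.1 -1.2] tau [ 0.006 -0.018 -0.011] turn deg 74.5 q6 -0.93 t 20.4667 w 0.15213020729947557 51.17089927196503
z 0.0337 [0.4213 0.3198] F [ 0.3  0.4 -1.5] tau [ 0.011 -0.031  0.031] turn deg 74.5 q6 -0.93 t 20.6333 w 0.15121480765047748 51.19872987270355
z 0.0336 [0.4214 0.3198] F [-4.3 -3.9 13.4] tau [-0.621  0.776  0.023] turn deg 74.5 q6 -0.93 t 20.8 w 0.1531389659143523 53.18833529949188
```

```bash
python3 -m crank '[[[0,0,-0.13,0,0,0],[0,0,0,0,0,0]]]'>/dev/null;python3 t.py; python3 -m crank '[[[0,0,0,0,0,0],[0,0,0,0,0,0],[0,0,0,0,0,0],[0,0,0,0,0,0],[0,0,0,0,0,0],[0,0,0,0,0,0]]]' 4 30 >/dev/null;python3 t.py;  python3 -m crank '[[[0,0,-1,0,0,0],[0,0,-2,0,0,0],[0,0,-4,0,0,0],[0,0,-4,0,0,0],[0,0,-4,0,0,0],[0,0,-4,0,0,0],[0,0,-4,0,0,0],[0,0,0,0,0,0]]]' >/dev/null;python3 t.py
python3 - <<'E'
from h import *
m=camera_model("wrist");w=read_camera("wrist");cv2.imwrite("pics/w7.png",w);t=read_camera("top");cv2.imwrite("pics/b7.png",t)
mt=camera_model("top")
# cap flange grey vs cork in the top view
h=cv2.cvtColor(t,cv2.COLOR_BGR2HSV);u,v=proj(mt,[.423,.3185,.005]).astype(int)
print(u,v);print(h[v-18:v+19,u-18:u+19,1][::2,::2])
h=cv2.cvtColor(w,cv2.COLOR_BGR2HSV);u,v=proj(m,[.423,.3185,.028]).astype(int)
print(u,v);print(h[v-42:v+43:4,u-44:u+45:4,1])
E
```

```text
z 0.0336 [0.4216 0.32  ] F [-1.  -1.1  6.4] tau [-0.156  0.165  0.015] turn deg 74.5 q6 -0.93 t 20.9667 w 0.15225995805938095 52.321030497550964
z 0.0329 [0.4211 0.3197] F [-0.5  0.2  0.5] tau [-0.045  0.004 -0.016] turn deg 74.5 q6 -0.93 t 21.4667 w 0.471775342664809 0.0
z 0.2745 [0.4254 0.3226] F [0.8 0.8 0.8] tau [ 0.059 -0.036  0.031] turn deg 74.5 q6 -0.93 t 22.1333 w 0.4686184531269258 0.0
159 228
[[120 108  65  54  57  51  52  62 117 112  52  47 139  69  52  41  54  68
   65]
 [ 46 124  92  52  49  57  60 105 107  55  56 127 119 136  54  56  68  55
   65]
 [ 60  62  64  62  56  54  51 131 188 117 150 165  57  65  65  58  59  59
   58]
 [ 54  51  55  57 102 167 160 144 143 149 148 144 155 156  70  57  60  58
   51]
 [ 68  74  74  67 105 147 143 144 149 146 147 146 146 140 162  75  50  51
   49]
 [151 155 154 157 144 149 129  86  37  61 146 152 144 145 144 174 113 110
  105]
 [ 60  31  17 170 148 135  31   9  14   6   6  57 149 143 150 156  28  35
   44]
 [ 13  11  28   9  31  67   9  18  11  15  12   4 137 148 145 146  87  37
   41]
 [ 43  13  15  11  12   7   7  11  14  19  14
[... 2289 characters left out ...]
164 101 100  98  99]
 [ 98 100  93  92  97 157 150 149 148 148  37  30  29 147 146 145 148 163
   78  82  81  80  74]
 [ 71  81  71  65  79  75 161 164 157 152 150 155 151 150 142 167 156  83
   77  79  77  73  73]
 [ 74  75  75  73  78  79  77  77 165 163 138 152 174 172 171  89  78  80
   82  84 109  83  74]
 [ 84  78  77  67  74  76  93 123 103 117 112  81  79 112 129  96  79  76
   81  80 105 132  74]
 [ 88  96  81  80  80  74  78 102 140 121  87  79  96 139  98  80  75  77
   75  77  83 115 124]
 [ 82  93  88  83  78  76  79  78  90  87  78  99 140  93  87  82  87 106
   89  73  75  78 104]
 [ 73  83  83  90  86  79  70  75  73  79  94 154  99  81  73  80 112 157
  122  75  72  70  91]]
```

Run:
```python
from h import *
m=camera_model("wrist");w=cv2.imread("pics/w7.png");h=cv2.cvtColor(w,cv2.COLOR_BGR2HSV)
u,v=251,150
s=(h[...,1]<60).astype(np.uint8); s2=np.zeros_like(s);cv2.circle(s2,(u,v),29,1,-1);k=cv2.morphologyEx(s&s2,2,np.ones((3,3)))
n,l,stt,ce=cv2.connectedComponentsWithStats(k);i=1+stt[1:,4].argmax();x,y,ww,hh,a=stt[i];print("cap bbox",x,y,ww,hh)
e=[ray(m,x,y+hh/2,.028),ray(m,x+ww,y+hh/2,.028),ray(m,x+ww/2,y,.028),ray(m,x+ww/2,y+hh,.028)];print("cap",(e[0]+e[1])[1]/2,(e[2]+e[3])[0]/2,e[1][1]-e[0][1],e[3][0]-e[2][0])
mk=cv2.inRange(h,(3,125,40),(24,255,255));z=np.zeros_like(mk);cv2.circle(z,(u,v),40,255,-1);mk=cv2.morphologyEx(mk&z,2,np.ones((3,3)))
c=max(cv2.findContours(mk,0,1)[0],key=cv2.contourArea)
P=np.array([ray(m,*p,.005)[:2] for p in cv2.convexHull(c)[:,0].astype(float)])
A=np.c_[2*P,np.ones(len(P))];q=np.linalg.lstsq(A,(P**2).sum(1),rcond=None)[0];print("coaster",q[:2],np.sqrt(q[2]+q[:2]@q[:2]))
```

```text
cap bbox 234 135 38 40
cap 0.31751668563245217 0.4177744977262335 0.04808440437516298 0.05128764696267796
coaster [0.41722199 0.31461525] 0.047651192777939645
```

The cap is upright and within about 3 mm of the coaster's centre, and the robot is clear of everything.

```bash
python3 -c "
from workcell import *
print(finish_job())"
```

```text
the job is handed in; nothing more can be done
None
```

I've handed the job in: the tab is open on its stop, and the cap was pressed down, unscrewed to its stop at about 73°, lifted out and stood upright within about 3 mm of the coaster's centre; nothing else appeared disturbed, though I made no final check of the other items, and it took about 22 s.

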